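# Gather the pump rollers under the loose lid and bring the magnifier over them

## Robot

A 6-joint arm with a two-finger parallel gripper is mounted at the origin on the work surface. World frame = base frame: x ahead of the robot, y to its left, z up, the work surface at z = 0. Lengths are in m, angles in rad, forces in N, time in s.
With the tool pointing down it reaches from about 0.3 to 0.775 m from the base axis. Payload 14.6 kg.
Tool frame: the origin (TCP) lies midway between the tips of the shut fingers; the grasp point (between the pads) lies 19 mm behind it (ctrl.pinch_z is the distance from the TCP to the grasp point, in m); z points along the fingers, y is the line along which they close (so a half turn about z gives the same grasp; the last joint's range is limited). The gripper opens to 94 mm and grips with 3 to 60 N. Pads are 16 mm wide; open, the fingers measure 119 mm over their backs; the gripper's body (75 mm by 177 mm) begins 78 mm behind the grasp point.
Start: joints at [1.148, 0.3, 1.521, -0, 1.321, -0.067], TCP at [0.192, 0.516, 0.205] pointing down, gripper open.
Joint ranges: [-3.03, 3.03], [-0.79, 2.21], [0.23, 2.52], [-1.04, 4.18], [0, 3.07], [-2.55, 2.55]. Speed limits (rad/s): [2.22, 2.22, 2.57, 3.14, 3.14, 3.14].

## Interface

Orientations are given as [roll, pitch, yaw] about the fixed x, y, z axes, in that order (R = Rz(yaw) Ry(pitch) Rx(roll)).
In Python, from station import ctrl gives the robot as it stands.
- The arm moves only by the tool jog_arm, never from a script. Its argument "motion" is a list of rows, each a list of 7 numbers: the shift along the tool's x, y, z in m, then the turn, a rotation vector about the tool's x, y, z in rad, then the opening, from -1 (shut) to 1 (fully open). In form: [[tx, ty, tz, rx, ry, rz, gripper], ...]. A call has 1 to 5 rows; each row shifts and turns the commanded pose from where the row before left it, along the tool's axes as they then stand; what a row does not reach is not made up. A row lasts 1/10 s, in which the tool goes at most 50 mm and 8.59 degrees, less where a joint would pass 70% of its speed; a pose out of reach is approached as far as the arm can. A call is refused whole if a number of a shift passes 0.05 or a number of a turn 0.15, either way. A call with a gripper value outside its range is refused whole. The fingers move at their own pace and stop on an object; "squeeze" is the grip in N (left out, the last holds). Time passes only in rows, so rows that do not move let the fingers close. It gives the time, the measured TCP pose, the force, the opening and the grip force at its end, in the units of the state.
- ctrl.get_obs(): the state, without advancing time (a new reading comes with each control period).
- ctrl.camera(name): name is "side" or "top"; returns the picture (480x640x3 uint8, red, green, blue); there is no depth.
- ctrl.camera_model(name): a dict with "intrinsics" (3x3 intrinsics, pixels), "rvec" (rotation vector, rad) and "tvec" (3), from world to camera coordinates, as OpenCV has them. Camera axes: x right, y down, z forward; pixel columns grow to the right and rows downward; lengths in m; the calibration is good to about 2 mm. A picture is of the moment at which its call begins. camera_model takes no time and is no camera call.
- ctrl.hand_in(): hands the job in; it is judged then, once.
The state is a dict: "time_s": time; "qpos": joint angles; "joint_vel": joint speeds; "tau": joint torques, N m; "ee_pos": TCP position; "eef_rot": TCP orientation; "force": force on the tool from outside, world axes, zero at the start; "moment": the same for the moment, N m; "grip_width": finger opening in m; "grip_force": force on a finger pad.
Only numpy, scipy, OpenCV 4.12 (cv2) and the standard library are available. Lean on these libraries where they do the work, as an engineer would, in place of code of your own. Each camera call takes 0.05 s, during which the arm holds its last target. There are 200 camera calls.

## Task

Pick up the lidded roller case with its loose lid kept on, tip it so that all three rollers slide to the end with the thumb tab, and stand it level, still lidded, in the middle of the round rubber pad. Then lift the lid off and lay it flat on the bench clear of the pad, and last swing the magnifier arm until its lens is over the middle of the open case. The lid must not come off or slide out of place before the rollers are gathered; leave the other things on the bench where they are.

Things in the scene. Friction and masses are not known exactly. Their poses are not given: they have to be found in the camera images.
- case: Open white plastic case 180 (x) x 60 (y) x 40 mm high, walls and floor 4 mm, 0.3-0.45 kg. Origin: centre of underside, z up. Thumb tab (22 long, 34 wide, 6 thick, 25 mm up) on its +x end. Two low walls make three lanes along x, y = -18.3, 0, 18.3 mm, a roller in each. Slippery: tipped over 15-20 degrees, rollers slide, and so does an unheld lid; level, the rollers stay put.
- case_rim (a point): Centre of the case's rim plane, 40 mm above its underside, where the lid's underside rests; axes as the case.
- case_tab_end (a point): Middle of the top edge of the tab end (case +x), 90 mm from its centre.
- lid: Loose flat clear lid, 180 x 60 x 12 mm, 0.12-0.2 kg, flush with the case all round, no lip or catch: fingers across the 60 mm width at the seam bear on both the lid's edge (12 mm, above the seam) and the case's wall (below it). A firm grip (25-45 N) holds both; a light one (6 N) lifts the lid alone. Origin: centre of its underside; x along its length, z up.
- lid_handle (a point): Middle of the lid's handle, a grey upright bar 60 long (lid x) x 14 wide (lid y) x 22 mm high standing in the middle of the lid's top; this point is 23 mm above the lid's underside, the bar's top 34 mm above it.
- roller1: Dark steel pump roller, 13 mm diameter, 60 mm long, about 55 g, lying along its own x in the lane at case y = -18.3 mm. Origin: its centre, which is 56 mm from the case's centre along case x when it lies against the tab end wall.
- roller2: The same roller in the middle lane.
- roller3: The same roller in the lane at case y = +18.3 mm.
- pad: Fixed round black rubber pad, 210 mm diameter, 3 mm thick; origin at the centre of its underside.
- magnifier_arm (a joint): Level swing of the magnifier's arm about its post (rad): 0 with the lens over the pad's centre, growing anticlockwise seen from above, -0.3 to 1.8. Stiff: about 0.3 N m (2 N at the pin) moves it; it stays where it is left. The arm is a bar 16 mm thick, its centre 200 mm above the bench.
- pivot (a point): Swing axis of the magnifier at the arm's height (200 mm), on top of its post. The post stands on a round base of 150 mm diameter.
- grip_pin (a point): Grip pin of the magnifier: upright black pin, 16 mm diameter, that stands on the arm 160 mm from the swing axis; its top is 260 mm above the bench, the arm's top 208 mm; this point is on its axis at 235 mm.
- lens (a point): Centre of the round lens (frame 130 mm across, underside 193 mm above the bench), 260 mm from the swing axis, on the same line from the axis as the pin.
- jar: Bystander: cream filter holder, 68 mm diameter, 45 mm high; origin under its centre.
- cap: Bystander: cream round cap, 70 mm diameter, 16 mm high; origin under its centre.
- beaker: Bystander: clear plastic beaker, 90 mm across its rim, 115 mm high; origin under its centre.
- bottle: Bystander: glass bottle with a blue cap, 84 mm diameter, 170 mm high; origin under its centre.
Mind the look-alikes: they are no part of the job. Leave any red look-alike of the lid alone.

How it is judged:
By the outcome, as a careful person would: the job done as asked, in the order asked, and still so for the second after the job is handed in, with the robot touching nothing.
It also fails if it takes over 72 s, if anything falls off the work surface, if the arm or the gripper's body presses on something with over 40 N, if the wrist force passes 120 N, or if a joint passes its speed limit or range.

## Working session

There is one attempt and no reset: what is moved stays moved. The work goes in short steps, Python scripts to look and compute and a tool call to move; the robot and the scene stay as the last step left them, time stands still between calls to the robot, and variables do not carry over. Pictures are saved under pics/ and viewed, at most 10 in all, crops included, and the job is handed in when it is done.

Besides the shell and the picture viewer there is one more tool, called after ">>>" as name([rows], argument=value, ...), one row to a line, values as JSON. jog_arm: Moves the arm, as the interface text tells. Its arguments: {"type":"object","properties":{"motion":{"type":"array"},"squeeze":{"type":"number"}},"required":["motion"]}

```bash
ls; mkdir -p pics
python3 - <<'E'
from station import ctrl
import cv2
for n in("top","side"):
    cv2.imwrite(f"pics/{n}0.png",ctrl.camera(n)[:,:,::-1])
    print(ctrl.camera_model(n))
o=ctrl.get_obs();print(o["ee_pos"],o["eef_rot"],o["grip_width"],ctrl.pinch_z)
E
```

```text
pics
{'intrinsics': array([[580.46847089,   0.        , 317.59636923],
       [  0.        , 580.46847089, 234.96073177],
       [  0.        ,   0.        ,   1.        ]]), 'rvec': array([ 2.14980046, -2.10645906,  0.20997718]), 'tvec': array([0.01687411, 0.53267755, 1.35228288])}
{'intrinsics': array([[518.27201739,   0.        , 320.83495864],
       [  0.        , 518.27201739, 242.07680341],
       [  0.        ,   0.        ,   1.        ]]), 'rvec': array([ 2.32599335, -0.51727262,  0.22651437]), 'tvec': array([-0.43891555,  0.2845173 ,  1.02966598])}
[0.19150764 0.51533124 0.20494545] [-3.14056578e+00 -7.90699599e-05  2.78575909e+00] 0.09395853042962592 0.0188
```

View pics/top0.png

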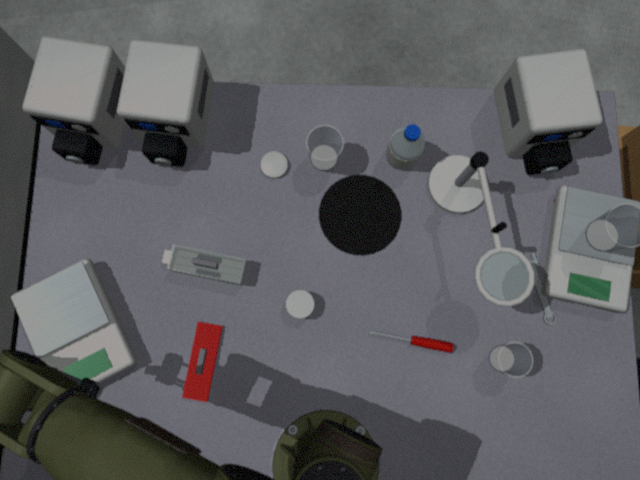

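View pics/side0.png

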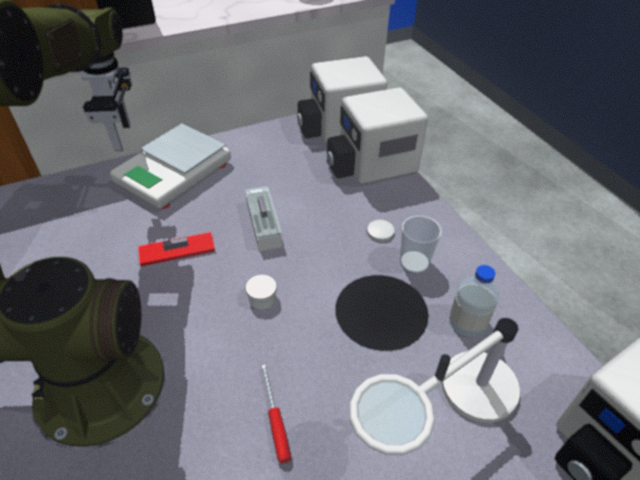

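The top view shows the case at about (205,265) with its tab at (167,257), and the red look-alike lid at (203,362). The pad is at (360,214), and the magnifier has its pivot at (478,160), pin at (498,228) and lens at (505,275). In the side view the case is at (264,218), the red lid at (177,249), the pad at (382,311), the pivot at (507,330), the pin at (443,368) and the lens at (392,411). The only lid candidates are the clear one with a grey bar on the white case and the red one, so I choose the clear one. Next is a close crop.

Run:
```python
import cv2,numpy as np
t=cv2.imread("pics/top0.png");s=cv2.imread("pics/side0.png")
a=cv2.resize(t[235:295,155:255],(800,480),interpolation=cv2.INTER_CUBIC)[:, :]
b=cv2.resize(s[180:255,235:295],(480,600),interpolation=cv2.INTER_CUBIC)
def crop(im,x,y,w,h,k):return cv2.resize(im[y:y+h,x:x+w],(w*k,h*k),interpolation=cv2.INTER_CUBIC)
A=crop(t,155,240,100,50,5)   #500x250
B=crop(s,236,180,60,75,5)  #300x375
C=crop(t,420,145,130,165,2)  #260x330
D=crop(s,340,310,190,125,2) #380x250
P=np.zeros((600,800,3),np.uint8)
P[:250,:500]=A;P[:375,500:]=B;P[260:590,:260]=C;P[255:255+0]=0
P[380:380+220,300:680]=D[:220]
cv2.imwrite("pics/crop.png",P)
```

```text
(no output)
```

View pics/crop.png

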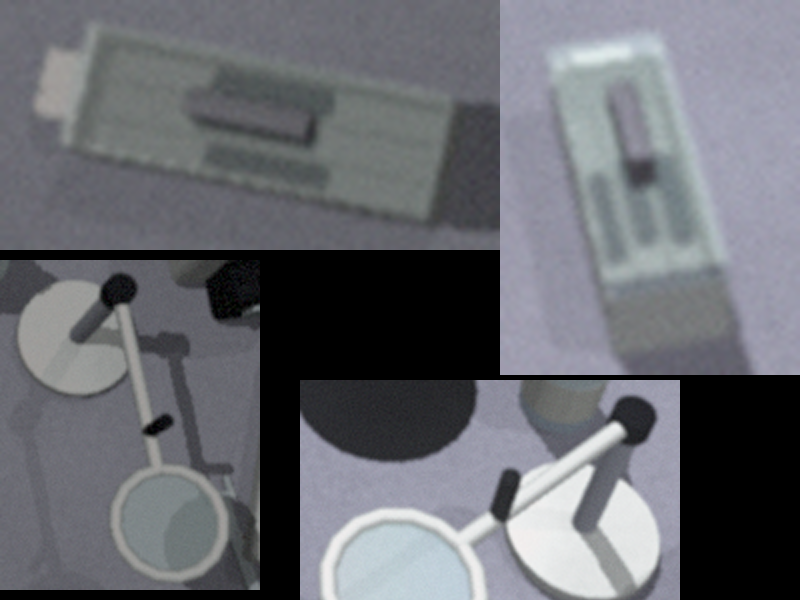

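The crop confirms the clear lid with its grey bar on the case. The tab end is at the left in the top view and at the far end in the side view. The rollers lie at the end away from the tab, at side (262–285, 215–230). Next I triangulate.

```bash
cat > h.py <<'E'
import numpy as np,cv2
from station import ctrl
def PM(n):
    m=ctrl.camera_model(n);R=cv2.Rodrigues(m["rvec"])[0]
    return m["intrinsics"]@np.c_[R,m["tvec"]]
def tri(a,b):
    X=cv2.triangulatePoints(PM("top"),PM("side"),np.array(a,float).reshape(2,1),np.array(b,float).reshape(2,1))[:,0]
    return X[:3]/X[3]
def atz(n,p,z):
    P=PM(n);H=np.c_[P[:,0],P[:,1],P[:,2]*z+P[:,3]];v=np.linalg.solve(H,[*p,1]);return v[:2]/v[2]
def proj(n,X):
    v=PM(n)@[*X,1];return v[:2]/v[2]
E
python3 - <<'E'
from h import *
np.set_printoptions(precision=4,suppress=True)
for k,a,b,z in [("tabR",(174,245),(268.4,187.6),.052),("tabL",(168,269.6),(245.6,189),.052),("farR",(245.4,259.4),(281.4,233),.052),("farL",(241,283.6),(257,236),.052),
 ("handle",(205,262.2),(262.3,204),.074),("pivot",(479.5,161),(507,330),.215),("lens",(504.5,276),(392,412),.2),("pintop",(503,226),(446.5,358),.26),("pad",(360,214.5),(381.5,312),.003)]:
    print(k,tri(a,b),atz("top",a,z),atz("side",b,z))
# pad by segmentation
for n,c in(("top",(360,214)),("side",(382,311))):
    g=cv2.imread(f"pics/{n}0.png",0);m=(g<45).astype(np.uint8)
    k,l,st,ce=cv2.connectedComponentsWithStats(m)
    i=l[c[1],c[0]];cs,_=cv2.findContours((l==i).astype(np.uint8),0,1);(e,ax,an)=cv2.fitEllipse(max(cs,key=len));print(n,e,ax,atz(n,e,.003))
for n,p in (("top",[(300,303),(274,165),(325,145),(405,145),(458,184),(440,348)]),("side",[(261,288),(381,229),(420,240),(473,300),(481,387),(280,430)])):
    print(n,[atz(n,q,.0).round(3).tolist() for q in p])
E
```

```text
tabR [0.5027 0.3707 0.0521] [0.4999 0.3713] [0.5063 0.3705]
tabL [0.4421 0.3786 0.0623] [0.4404 0.3816] [0.4493 0.3902]
farR [0.4706 0.1987 0.051 ] [0.4687 0.199 ] [0.4725 0.1975]
farL [0.4113 0.2058 0.0593] [0.4106 0.207 ] [0.4151 0.2126]
handle [0.4581 0.2902 0.076 ] [0.4569 0.2908] [0.4607 0.2922]
pivot [ 0.6785 -0.3256  0.2044] [ 0.6731 -0.3215] [ 0.674  -0.3306]
lens [ 0.4243 -0.3702  0.2041] [ 0.4234 -0.3711] [ 0.4276 -0.3691]
pintop [ 0.5214 -0.3524  0.2624] [ 0.5195 -0.3521] [ 0.5258 -0.3519]
pad [ 0.5976 -0.079  -0.0005] [ 0.5957 -0.0783] [ 0.5974 -0.0813]
top (359.7301025390625, 214.64158630371094) (78.4691162109375, 80.81531524658203) [ 0.5953 -0.0777]
side (326.7535705566406, 265.35870361328125) (528.947509765625, 649.28076171875) [0.5468 0.0954]
top [[0.371, 0.067], [0.721, 0.142], [0.778, 0.013], [0.783, -0.194], [0.682, -0.328], [0.27, -0.274]]
side [[0.378, 0.099], [0.731, 0.152], [0.802, 0.076], [0.807, -0.138], [0.687, -0.324], [0.289, -0.236]]
```

Checks against the text:
- The pivot to pad centre distance is 0.260 m, pivot to lens is 0.258 m, and the pin is consistent.
- The lid top comes out at about 0.055 m and the handle at 0.076 m.
- The case centre is about (0.457, 0.290) with yaw 1.393, and the pad is at (0.5965, −0.0785).
- The magnifier is at about +1.42 rad.

Next I write a planner that prints equal rows per move.

```bash
cat >> h.py <<'E'
from scipy.spatial.transform import Rotation as Ro
def plan(p,rpy,n,start=None):
    o=ctrl.get_obs()
    if start is None: start=(o["ee_pos"],o["eef_rot"])
    R0=Ro.from_euler("xyz",start[1]);R1=Ro.from_euler("xyz",rpy)
    r=(R0.inv()*R1).as_rotvec()/n
    M=sum(Ro.from_rotvec(r*k).as_matrix() for k in range(n))
    t=np.linalg.solve(M,R0.inv().apply(np.array(p)-start[0]))
    print(n,"rows:",np.r_[t,r].round(4).tolist())
    return (np.array(p),rpy)
def st():
    o=ctrl.get_obs();print(round(o["time_s"],2),o["ee_pos"].round(4),o["eef_rot"].round(3),o["force"].round(1),round(o["grip_width"],4),round(o["grip_force"],1))
E
python3 -c "
from h import *
s=plan([.457,.290,.155],[np.pi,0,1.393],15)"
```

```text
15 rows: [-0.0241, 0.0075, 0.0033, -0.0001, 0.0, 0.0929]
```

>>> jog_arm([
  [-0.0241, 0.0075, 0.0033, 0, 0, 0.0929, 1],
  [-0.0241, 0.0075, 0.0033, 0, 0, 0.0929, 1],
  [-0.0241, 0.0075, 0.0033, 0, 0, 0.0929, 1],
  [-0.0241, 0.0075, 0.0033, 0, 0, 0.0929, 1],
  [-0.0241, 0.0075, 0.0033, 0, 0, 0.0929, 1],
])

```text
time_s: 0.6
ee_pos: [0.314, 0.4854, 0.1884]
eef_rot: [-3.141, 0.0, 2.318]
force: [-0.5, 0.4, -1.1]
grip_width: 0.0942
grip_force: 0.0
```

>>> jog_arm([
  [-0.0241, 0.0075, 0.0033, 0, 0, 0.0929, 1],
  [-0.0241, 0.0075, 0.0033, 0, 0, 0.0929, 1],
  [-0.0241, 0.0075, 0.0033, 0, 0, 0.0929, 1],
  [-0.0241, 0.0075, 0.0033, 0, 0, 0.0929, 1],
  [-0.0241, 0.0075, 0.0033, 0, 0, 0.0929, 1],
])

```text
time_s: 1.1
ee_pos: [0.4091, 0.404, 0.1719]
eef_rot: [-3.141, 0.0, 1.853]
force: [0.3, 0.7, -0.3]
grip_width: 0.0938
grip_force: 0.0
```

>>> jog_arm([
  [-0.0241, 0.0075, 0.0033, 0, 0, 0.0929, 1],
  [-0.0241, 0.0075, 0.0033, 0, 0, 0.0929, 1],
  [-0.0241, 0.0075, 0.0033, 0, 0, 0.0929, 1],
  [-0.0241, 0.0075, 0.0033, 0, 0, 0.0929, 1],
  [-0.0241, 0.0075, 0.0033, 0, 0, 0.0929, 1],
])

```text
time_s: 1.6
ee_pos: [0.4576, 0.2886, 0.1554]
eef_rot: [-3.141, 0.0, 1.388]
force: [-0.3, 0.0, -0.1]
grip_width: 0.0941
grip_force: 0.0
```

>>> jog_arm([
  [0, 0, 0, 0, 0, 0, 1],
  [0, 0, 0, 0, 0, 0, 1],
])

```text
time_s: 1.8
ee_pos: [0.4574, 0.2896, 0.1559]
eef_rot: [-3.141, 0.0, 1.393]
force: [0.3, 0.9, -0.6]
grip_width: 0.0941
grip_force: 0.0
```

Run:
```python
from h import *
st()
ims=[]
for n in("top","side"):
    im=ctrl.camera(n)[:,:,::-1].copy();ims.append(im);cv2.imwrite(f"pics/{n}1.png",im)
x=[cv2.resize(ims[0][200:320,120:280],(480,360),interpolation=cv2.INTER_CUBIC),cv2.resize(ims[1][120:260,220:320],(300,420),interpolation=cv2.INTER_CUBIC)]
P=np.zeros((420,780,3),np.uint8);P[:360,:480]=x[0];P[:,480:]=x[1];cv2.imwrite("pics/c1.png",P)
plan([.457,.290,.022],[np.pi,0,1.393],5)
```

```text
1.8 [0.4574 0.2896 0.1559] [-3.141  0.     1.393] [ 0.3  0.9 -0.6] 0.0941 0.0
5 rows: [-0.0001, -0.0, 0.0268, -0.0, -0.0, 0.0002]
```

View pics/c1.png

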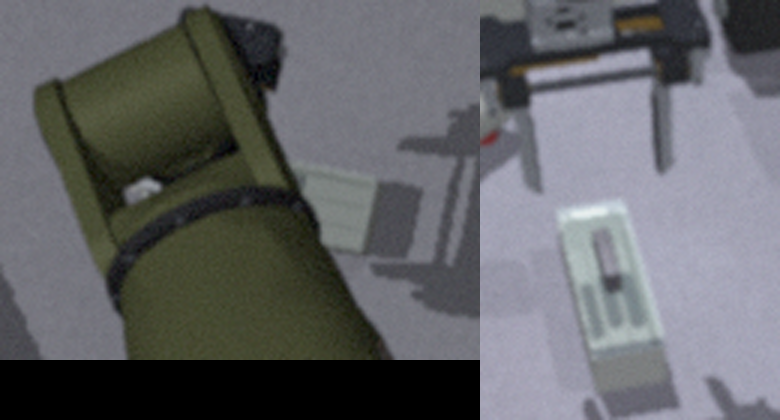

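The picture shows the open fingers, with tips at crop (535,190) and (665,172), straddling the case line. I descend, keep watch on the force, then close.

>>> jog_arm([
  [0, 0, 0.025, 0, 0, 0, 1],
  [0, 0, 0.025, 0, 0, 0, 1],
  [0, 0, 0.025, 0, 0, 0, 1],
  [0, 0, 0.02, 0, 0, 0, 1],
  [0, 0, 0.01, 0, 0, 0, 1],
])

```text
time_s: 2.4
ee_pos: [0.4565, 0.2901, 0.0493]
eef_rot: [-3.14, 0.001, 1.394]
force: [-0.2, 0.8, 0.6]
grip_width: 0.094
grip_force: 0.0
```

>>> jog_arm([
  [0, 0, 0.01, 0, 0, 0, 1],
  [0, 0, 0.01, 0, 0, 0, 1],
  [0, 0, 0.008, 0, 0, 0, 1],
  [0, 0, 0, 0, 0, 0, 1],
])

```text
time_s: 2.8
ee_pos: [0.4571, 0.2895, 0.0222]
eef_rot: [-3.141, 0.001, 1.392]
force: [0.9, 0.7, 0.0]
grip_width: 0.094
grip_force: 0.0
```

Run:
```python
from h import *
st()
im=ctrl.camera("side")[:,:,::-1]
cv2.imwrite("pics/c2.png",cv2.resize(im[110:270,200:330],(650,600),interpolation=cv2.INTER_CUBIC)[:, :])
```

```text
2.8 [0.4571 0.2895 0.0222] [-3.141e+00  1.000e-03  1.392e+00] [0.9 0.7 0. ] 0.094 0.0
```

View pics/c2.png

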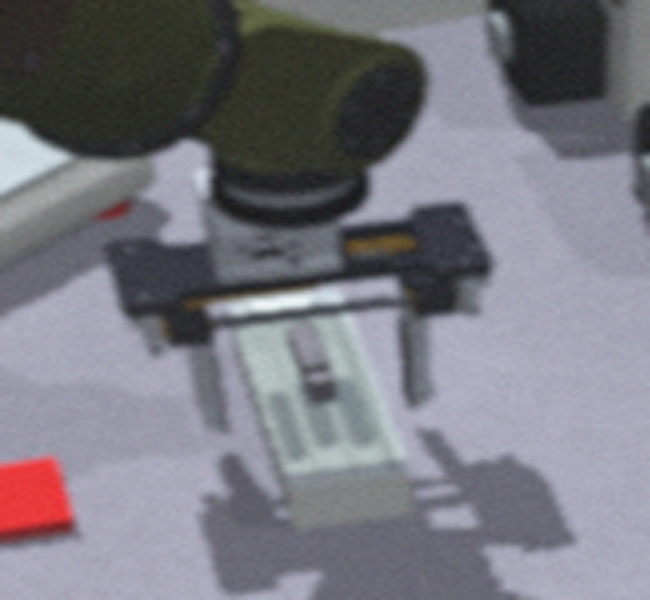

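The fingers straddle the lid and case at the seam, one at (210,390) and the other at (418,360) in the crop, with no contact yet. Now I close.

>>> jog_arm([
  [0, 0, 0, 0, 0, 0, 0.4],
  [0, 0, 0, 0, 0, 0, 0.3],
  [0, 0, 0, 0, 0, 0, 0.2],
  [0, 0, 0, 0, 0, 0, -1],
  [0, 0, 0, 0, 0, 0, -1],
], squeeze=40)

```text
time_s: 3.35
ee_pos: [0.4575, 0.2897, 0.0231]
eef_rot: [3.141, -0.0, 1.392]
force: [0.4, -0.8, 1.1]
grip_width: 0.06
grip_force: 40.0
```

>>> jog_arm([
  [0, 0, 0, 0, 0, 0, -1],
  [0, 0, 0, 0, 0, 0, -1],
  [0, 0, 0, 0, 0, 0, -1],
], squeeze=40)

```text
time_s: 3.65
ee_pos: [0.4575, 0.2897, 0.0231]
eef_rot: [3.141, -0.0, 1.392]
force: [-0.8, -0.5, 3.4]
grip_width: 0.0596
grip_force: 40.0
```

>>> jog_arm([
  [0, 0, -0.01, 0, 0, 0, -1],
  [0, 0, -0.02, 0, 0, 0, -1],
  [0, 0, -0.02, 0, 0, 0, -1],
  [0, 0, -0.02, 0, 0, 0, -1],
  [0, 0, -0.02, 0, 0, 0, -1],
])

```text
time_s: 4.15
ee_pos: [0.4568, 0.2893, 0.1135]
eef_rot: [-3.14, 0.001, 1.392]
force: [0.9, 0.4, -7.6]
grip_width: 0.0597
grip_force: 40.0
```

>>> jog_arm([
  [0, 0, -0.02, 0, 0, 0, -1],
  [0, 0, -0.02, 0, 0, 0, -1],
  [0, 0, -0.02, 0, 0, 0, -1],
  [0, 0, -0.01, 0, 0, 0, -1],
  [0, 0, 0, 0, 0, 0, -1],
])

```text
time_s: 4.65
ee_pos: [0.4575, 0.2898, 0.1839]
eef_rot: [3.141, -0.001, 1.392]
force: [0.2, -0.2, -7.4]
grip_width: 0.0597
grip_force: 40.0
```

>>> jog_arm([
  [0, 0, 0, 0, -0.05, 0, -1],
  [0, 0, 0, 0, -0.05, 0, -1],
  [0, 0, 0, 0, -0.05, 0, -1],
  [0, 0, 0, 0, -0.05, 0, -1],
  [0, 0, 0, 0, -0.05, 0, -1],
])

```text
time_s: 5.15
ee_pos: [0.4569, 0.2895, 0.1815]
eef_rot: [-3.14, 0.253, 1.393]
force: [0.0, -0.1, -7.5]
grip_width: 0.0601
grip_force: 40.0
```

Run:
```python
from h import *
st()
im=ctrl.camera("side")[:,:,::-1]
cv2.imwrite("pics/c3.png",cv2.resize(im[50:250,180:350],(510,600),interpolation=cv2.INTER_CUBIC))
```

```text
5.15 [0.4569 0.2895 0.1815] [-3.14   0.253  1.393] [ 0.  -0.1 -7.5] 0.0601 40.0
```

View pics/c3.png

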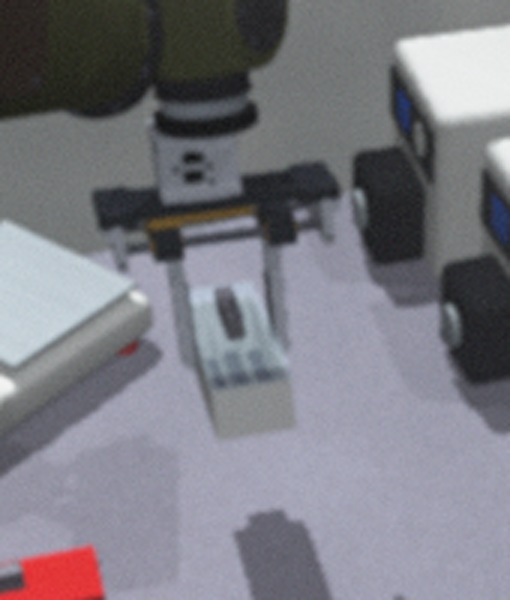

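The crop shows the case and lid held together with the near end up. The rollers are still at the near end, around crop (215–270, 365). I tip further.

>>> jog_arm([
  [0, 0, 0, 0, -0.05, 0, -1],
  [0, 0, 0, 0, -0.05, 0, -1],
  [0, 0, 0, 0, -0.05, 0, -1],
  [0, 0, 0, 0, -0.05, 0, -1],
  [0, 0, 0, 0, -0.05, 0, -1],
])

```text
time_s: 5.7
ee_pos: [0.4571, 0.2896, 0.1817]
eef_rot: [-3.14, 0.501, 1.393]
force: [0.1, -0.3, -7.2]
grip_width: 0.0595
grip_force: 40.0
```

>>> jog_arm([
  [0, 0, 0, 0, -0.05, 0, -1],
  [0, 0, 0, 0, -0.05, 0, -1],
  [0, 0, 0, 0, 0, 0, -1],
  [0, 0, 0, 0, 0, 0, -1],
  [0, 0, 0, 0, 0, 0, -1],
])

```text
time_s: 6.2
ee_pos: [0.4574, 0.2895, 0.1828]
eef_rot: [-3.141, 0.598, 1.392]
force: [0.3, -0.2, -6.6]
grip_width: 0.0599
grip_force: 40.0
```

>>> jog_arm([
  [0, 0, 0, 0, 0, 0, -1],
  [0, 0, 0, 0, 0, 0, -1],
  [0, 0, 0, 0, 0, 0, -1],
  [0, 0, 0, 0, 0, 0, -1],
  [0, 0, 0, 0, 0, 0, -1],
])

```text
time_s: 6.7
ee_pos: [0.4574, 0.2897, 0.183]
eef_rot: [3.142, 0.6, 1.392]
force: [-0.6, -0.7, -7.3]
grip_width: 0.0595
grip_force: 40.0
```

>>> jog_arm([
  [0, 0, 0, 0, 0, 0, -1],
  [0, 0, 0, 0, 0, 0, -1],
  [0, 0, 0, 0, 0, 0, -1],
  [0, 0, 0, 0, 0, 0, -1],
  [0, 0, 0, 0, 0, 0, -1],
])

```text
time_s: 7.2
ee_pos: [0.4574, 0.2896, 0.1829]
eef_rot: [3.142, 0.6, 1.392]
force: [0.4, -0.8, -7.2]
grip_width: 0.0594
grip_force: 40.0
```

Run:
```python
from h import *
st()
im=ctrl.camera("side")[:,:,::-1]
cv2.imwrite("pics/c4.png",cv2.resize(im[110:210,210:310],(600,600),interpolation=cv2.INTER_CUBIC))
p=[.457,.290,.184]
s=plan(p,[np.pi,0,1.393],10)
s=plan([.597,-.079,.184],[np.pi,0,1.393],20,s)
```

```text
7.2 [0.4574 0.2896 0.1829] [3.142 0.6   1.392] [ 0.4 -0.8 -7.2] 0.0594 40.0
10 rows: [-0.0, -0.0, -0.0001, -0.0, 0.06, -0.0001]
20 rows: [-0.0169, 0.0102, 0.0, 0.0, 0.0, 0.0]
```

View pics/c4.png

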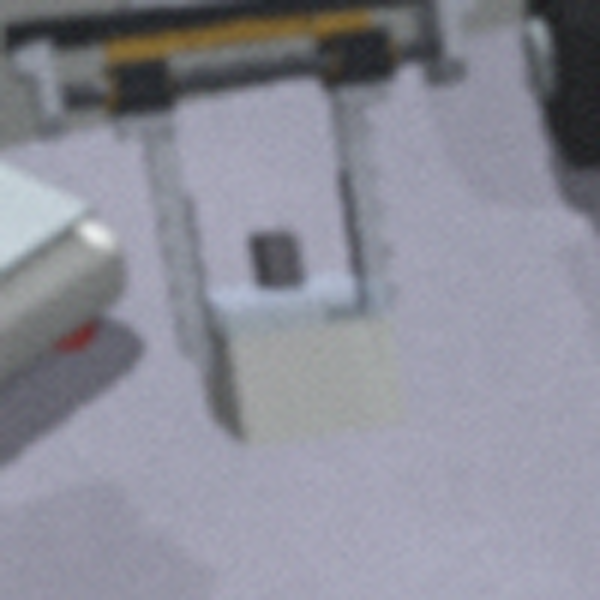

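The lid still sits flush on the tipped case. Now I level it. The wrist moment will show the roller shift.

>>> jog_arm([
  [0, 0, 0, 0, 0.05, 0, -1],
  [0, 0, 0, 0, 0.05, 0, -1],
  [0, 0, 0, 0, 0.05, 0, -1],
  [0, 0, 0, 0, 0.05, 0, -1],
  [0, 0, 0, 0, 0.05, 0, -1],
])

```text
time_s: 7.75
ee_pos: [0.4573, 0.2896, 0.1831]
eef_rot: [3.141, 0.348, 1.392]
force: [0.4, -0.1, -7.1]
grip_width: 0.0597
grip_force: 40.0
```

>>> jog_arm([
  [0, 0, 0, 0, 0.05, 0, -1],
  [0, 0, 0, 0, 0.05, 0, -1],
  [0, 0, 0, 0, 0.05, 0, -1],
  [0, 0, 0, 0, 0.05, 0, -1],
  [0, 0, 0, 0, 0.05, 0, -1],
])

```text
time_s: 8.25
ee_pos: [0.4572, 0.2894, 0.1831]
eef_rot: [3.142, 0.099, 1.392]
force: [0.1, -0.5, -6.9]
grip_width: 0.0596
grip_force: 40.0
```

>>> jog_arm([
  [0, 0, 0, 0, 0.05, 0, -1],
  [0, 0, 0, 0, 0.05, 0, -1],
  [0, 0, 0, 0, 0, 0, -1],
  [0, 0, 0, 0, 0, 0, -1],
])

```text
time_s: 8.65
ee_pos: [0.4573, 0.2893, 0.1831]
eef_rot: [-3.142, 0.002, 1.392]
force: [0.4, 1.2, -6.7]
grip_width: 0.0597
grip_force: 40.0
```

Run:
```python
from h import *
st(); print(ctrl.get_obs()["moment"])
im=ctrl.camera("side")[:,:,::-1]
cv2.imwrite("pics/c5.png",cv2.resize(im[100:220,210:310],(500,600),interpolation=cv2.INTER_CUBIC))
plan([.597,-.079,.164],[np.pi,0,1.393],20)
```

```text
8.65 [0.4573 0.2893 0.1831] [-3.142e+00  2.000e-03  1.392e+00] [ 0.4  1.2 -6.7] 0.0597 40.0
[-0.18719281  0.12523573  0.0269979 ]
20 rows: [-0.0169, 0.0101, 0.001, -0.0, 0.0001, -0.0]
```

View pics/c5.png

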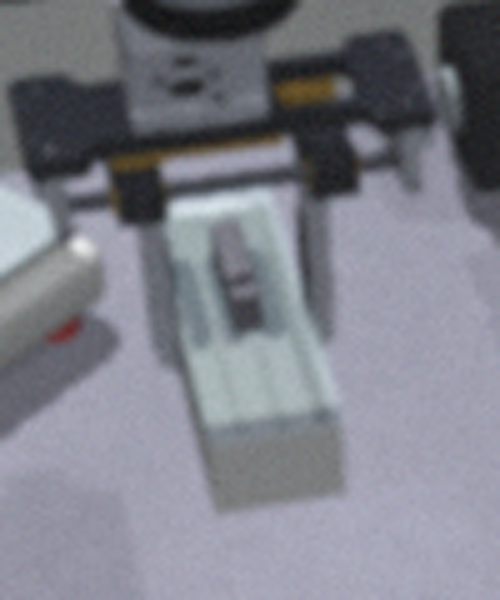

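The rollers now lie at the tab end; the dark shapes' near edges are at about crop y 330–345 and the near end of the lanes is empty. I carry the case level to the pad, ramping gently.

>>> jog_arm([
  [-0.0068, 0.004, 0.0004, 0, 0, 0, -1],
  [-0.0118, 0.0071, 0.0007, 0, 0, 0, -1],
  [-0.0169, 0.0101, 0.001, 0, 0, 0, -1],
  [-0.0169, 0.0101, 0.001, 0, 0, 0, -1],
  [-0.0169, 0.0101, 0.001, 0, 0, 0, -1],
])

```text
time_s: 9.2
ee_pos: [0.4863, 0.2125, 0.1787]
eef_rot: [-3.141, 0.001, 1.392]
force: [0.7, 0.7, -7.4]
grip_width: 0.0596
grip_force: 40.0
```

>>> jog_arm([
  [-0.0169, 0.0101, 0.001, 0, 0, 0, -1],
  [-0.0169, 0.0101, 0.001, 0, 0, 0, -1],
  [-0.0169, 0.0101, 0.001, 0, 0, 0, -1],
  [-0.0169, 0.0101, 0.001, 0, 0, 0, -1],
  [-0.0169, 0.0101, 0.001, 0, 0, 0, -1],
])

```text
time_s: 9.7
ee_pos: [0.5208, 0.1202, 0.1737]
eef_rot: [-3.141, 0.001, 1.392]
force: [-0.2, -0.9, -7.6]
grip_width: 0.0599
grip_force: 40.0
```

>>> jog_arm([
  [-0.0169, 0.0101, 0.001, 0, 0, 0, -1],
  [-0.0169, 0.0101, 0.001, 0, 0, 0, -1],
  [-0.0169, 0.0101, 0.001, 0, 0, 0, -1],
  [-0.0169, 0.0101, 0.001, 0, 0, 0, -1],
  [-0.0169, 0.0101, 0.001, 0, 0, 0, -1],
])

```text
time_s: 10.2
ee_pos: [0.5554, 0.028, 0.1687]
eef_rot: [-3.141, 0.001, 1.392]
force: [0.1, 0.2, -7.4]
grip_width: 0.0597
grip_force: 40.0
```

>>> jog_arm([
  [-0.0169, 0.0101, 0.001, 0, 0, 0, -1],
  [-0.0169, 0.0101, 0.001, 0, 0, 0, -1],
  [-0.0169, 0.0101, 0.001, 0, 0, 0, -1],
  [-0.0152, 0.0091, 0.001, 0, 0, 0, -1],
  [-0.0135, 0.0081, 0.001, 0, 0, 0, -1],
])

```text
time_s: 10.7
ee_pos: [0.588, -0.0584, 0.1636]
eef_rot: [-3.141, 0.0, 1.392]
force: [-0.6, 0.9, -6.8]
grip_width: 0.0593
grip_force: 40.0
```

>>> jog_arm([
  [-0.0118, 0.0071, 0.001, 0, 0, 0, -1],
  [-0.0084, 0.005, 0.0005, 0, 0, 0, -1],
  [-0.0051, 0.003, 0, 0, 0, 0, -1],
  [0, 0, 0, 0, 0, 0, -1],
  [0, 0, 0, 0, 0, 0, -1],
])

```text
time_s: 11.2
ee_pos: [0.5982, -0.0839, 0.1623]
eef_rot: [-3.141, -0.0, 1.393]
force: [-0.1, 0.3, -6.8]
grip_width: 0.0598
grip_force: 40.0
```

Run:
```python
from h import *
st(); print(ctrl.get_obs()["moment"])
plan([.597,-.079,.03],[np.pi,0,1.393],10)
```

```text
11.2 [ 0.5982 -0.0839  0.1623] [-3.141 -0.     1.393] [-0.1  0.3 -6.8] 0.0598 40.0
[-0.1768444   0.05321787 -0.0129941 ]
10 rows: [0.0005, -0.0002, 0.0132, -0.0, -0.0, -0.0]
```

>>> jog_arm([
  [0.002, -0.001, 0.02, 0, 0, 0, -1],
  [0.002, -0.001, 0.025, 0, 0, 0, -1],
  [0.001, 0, 0.025, 0, 0, 0, -1],
  [0, 0, 0.025, 0, 0, 0, -1],
  [0, 0, 0.02, 0, 0, 0, -1],
])

```text
time_s: 11.7
ee_pos: [0.5967, -0.0782, 0.0461]
eef_rot: [-3.141, -0.0, 1.393]
force: [-0.1, 0.1, -7.8]
grip_width: 0.0596
grip_force: 40.0
```

>>> jog_arm([
  [0, 0, 0.01, 0, 0, 0, -1],
  [0, 0, 0.005, 0, 0, 0, -1],
  [0, 0, 0.003, 0, 0, 0, -1],
  [0, 0, 0, 0, 0, 0, -1],
])

```text
time_s: 12.1
ee_pos: [0.5975, -0.079, 0.0299]
eef_rot: [3.141, -0.0, 1.392]
force: [0.7, 0.5, -7.5]
grip_width: 0.0594
grip_force: 40.0
```

>>> jog_arm([
  [0, 0, 0.0015, 0, 0, 0, -1],
  [0, 0, 0.001, 0, 0, 0, -1],
  [0, 0, 0.001, 0, 0, 0, -1],
  [0, 0, 0, 0, 0, 0, -1],
])

```text
time_s: 12.5
ee_pos: [0.5973, -0.0791, 0.0262]
eef_rot: [3.141, -0.0, 1.392]
force: [0.3, -0.5, -4.4]
grip_width: 0.0596
grip_force: 40.0
```

>>> jog_arm([
  [0, 0, 0.0005, 0, 0, 0, -1],
  [0, 0, 0.0004, 0, 0, 0, -1],
  [0, 0, 0, 0, 0, 0, -1],
])

```text
time_s: 12.8
ee_pos: [0.5975, -0.0791, 0.0261]
eef_rot: [3.141, 0.0, 1.392]
force: [-3.7, 0.4, 6.8]
grip_width: 0.0596
grip_force: 40.0
```

>>> jog_arm([
  [0, 0, 0, 0, 0, 0, 0.35],
  [0, 0, 0, 0, 0, 0, 0.4],
  [0, 0, 0, 0, 0, 0, 0.6],
  [0, 0, 0, 0, 0, 0, 1],
  [0, 0, 0, 0, 0, 0, 1],
])

```text
time_s: 13.3
ee_pos: [0.5972, -0.079, 0.0249]
eef_rot: [3.142, -0.0, 1.392]
force: [0.1, -0.7, -0.1]
grip_width: 0.0861
grip_force: 0.0
```

Released. Now I rise so the fingertips are just above the lid top, and grip the handle lightly.

>>> jog_arm([
  [0, 0, -0.015, 0, 0, 0, 1],
  [0, 0, -0.018, 0, 0, 0, 1],
  [0, 0, 0, 0, 0, 0, 0.4],
  [0, 0, 0, 0, 0, 0, 0],
  [0, 0, 0, 0, 0, 0, -0.4],
], squeeze=12)

```text
time_s: 13.8
ee_pos: [0.5968, -0.0789, 0.0574]
eef_rot: [-3.141, 0.0, 1.392]
force: [0.1, 0.1, 0.1]
grip_width: 0.0736
grip_force: 0.0
```

>>> jog_arm([
  [0, 0, 0, 0, 0, 0, -0.6],
  [0, 0, 0, 0, 0, 0, -1],
  [0, 0, 0, 0, 0, 0, -1],
  [0, 0, 0, 0, 0, 0, -1],
  [0, 0, 0, 0, 0, 0, -1],
])

```text
time_s: 14.3
ee_pos: [0.5971, -0.079, 0.0579]
eef_rot: [-3.141, 0.0, 1.392]
force: [-0.1, 0.1, -0.0]
grip_width: 0.0334
grip_force: 0.0
```

Run:
```python
from h import *
st(); print(ctrl.get_obs()["moment"])
```

```text
14.3 [ 0.5971 -0.079   0.0579] [-3.141  0.     1.392] [-0.1  0.1 -0. ] 0.0334 0.0
[-0.07131717  0.1257508   0.00615163]
```

>>> jog_arm([
  [0, 0, 0, 0, 0, 0, -1],
  [0, 0, 0, 0, 0, 0, -1],
  [0, 0, 0, 0, 0, 0, -1],
  [0, 0, 0, 0, 0, 0, -1],
  [0, 0, 0, 0, 0, 0, -1],
], squeeze=15)

```text
time_s: 14.8
ee_pos: [0.5972, -0.079, 0.058]
eef_rot: [3.142, 0.0, 1.392]
force: [-1.0, -0.8, 0.8]
grip_width: 0.0137
grip_force: 15.0
```

>>> jog_arm([
  [0, 0, -0.004, 0, 0, 0, -1],
  [0, 0, -0.006, 0, 0, 0, -1],
  [0, 0, -0.01, 0, 0, 0, -1],
  [0, 0, -0.01, 0, 0, 0, -1],
  [0, 0, 0, 0, 0, 0, -1],
])

```text
time_s: 15.3
ee_pos: [0.598, -0.0792, 0.0901]
eef_rot: [3.139, 0.0, 1.392]
force: [0.6, -0.6, -1.1]
grip_width: 0.0135
grip_force: 15.0
```

>>> jog_arm([
  [0, 0, -0.02, 0, 0, 0, -1],
  [0, 0, -0.02, 0, 0, 0, -1],
  [0, 0, -0.02, 0, 0, 0, -1],
  [0, 0, 0, 0, 0, 0, -1],
])

```text
time_s: 15.7
ee_pos: [0.5982, -0.0792, 0.1505]
eef_rot: [3.137, 0.0, 1.392]
force: [-0.2, -0.3, -1.8]
grip_width: 0.014
grip_force: 15.0
```

Run:
```python
from h import *
st()
ims=[ctrl.camera(n)[:,:,::-1].copy() for n in("top","side")]
P=np.zeros((560,800,3),np.uint8)
P[:480,:480]=cv2.resize(ims[0][150:290,290:430],(480,480),interpolation=cv2.INTER_CUBIC)
P[:560,480:]=cv2.resize(ims[1][180:380,320:434],(320,560),interpolation=cv2.INTER_CUBIC);cv2.imwrite("pics/c6.png",P)
plan([.457,.280,.148],[np.pi,0,1.393],20)
```

```text
15.7 [ 0.5982 -0.0792  0.1505] [3.137 0.    1.392] [-0.2 -0.3 -1.8] 0.014 15.0
20 rows: [0.0164, -0.0101, -0.0, -0.0, 0.0, -0.0]
```

View pics/c6.png

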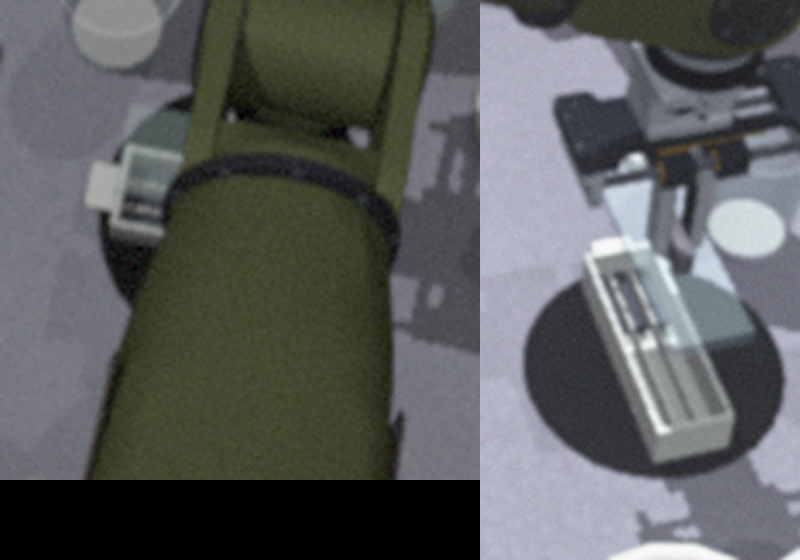

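The open case stands on the pad with the rollers at the tab end, at side crop (635,300), and the lid hangs from the fingers. I carry the lid to the case's old spot.

>>> jog_arm([
  [0.0082, -0.005, 0, 0, 0, 0, -1],
  [0.0164, -0.0101, 0, 0, 0, 0, -1],
  [0.0164, -0.0101, 0, 0, 0, 0, -1],
  [0.0164, -0.0101, 0, 0, 0, 0, -1],
  [0.0164, -0.0101, 0, 0, 0, 0, -1],
])

```text
time_s: 16.3
ee_pos: [0.5647, 0.0038, 0.1479]
eef_rot: [-3.141, -0.0, 1.393]
force: [-0.0, 0.4, -1.1]
grip_width: 0.0142
grip_force: 15.0
```

>>> jog_arm([
  [0.0164, -0.0101, 0, 0, 0, 0, -1],
  [0.0164, -0.0101, 0, 0, 0, 0, -1],
  [0.0164, -0.0101, 0, 0, 0, 0, -1],
  [0.0164, -0.0101, 0, 0, 0, 0, -1],
  [0.0164, -0.0101, 0, 0, 0, 0, -1],
])

```text
time_s: 16.8
ee_pos: [0.5293, 0.0933, 0.148]
eef_rot: [3.142, -0.0, 1.393]
force: [1.1, -0.8, -1.5]
grip_width: 0.0139
grip_force: 15.0
```

>>> jog_arm([
  [0.0164, -0.0101, 0, 0, 0, 0, -1],
  [0.0164, -0.0101, 0, 0, 0, 0, -1],
  [0.0164, -0.0101, 0, 0, 0, 0, -1],
  [0.0164, -0.0101, 0, 0, 0, 0, -1],
  [0.0164, -0.0101, 0, 0, 0, 0, -1],
])

```text
time_s: 17.3
ee_pos: [0.494, 0.1828, 0.148]
eef_rot: [3.142, -0.0, 1.393]
force: [-0.5, -0.3, -1.7]
grip_width: 0.0142
grip_force: 15.0
```

>>> jog_arm([
  [0.0164, -0.0101, 0, 0, 0, 0, -1],
  [0.0164, -0.0101, 0, 0, 0, 0, -1],
  [0.0164, -0.0101, 0, 0, 0, 0, -1],
  [0.0164, -0.0101, 0, 0, 0, 0, -1],
  [0.0082, -0.005, 0, 0, 0, 0, -1],
])

```text
time_s: 17.8
ee_pos: [0.4622, 0.2636, 0.148]
eef_rot: [-3.142, -0.0, 1.394]
force: [-0.3, 0.0, -1.9]
grip_width: 0.0139
grip_force: 15.0
```

>>> jog_arm([
  [0, 0, 0.02, 0, 0, 0, -1],
  [0, 0, 0.03, 0, 0, 0, -1],
  [0, 0, 0.03, 0, 0, 0, -1],
  [0, 0, 0.02, 0, 0, 0, -1],
  [0, 0, 0.01, 0, 0, 0, -1],
])

```text
time_s: 18.3
ee_pos: [0.4625, 0.2616, 0.0363]
eef_rot: [-3.14, 0.001, 1.393]
force: [-0.3, -0.0, -1.3]
grip_width: 0.0135
grip_force: 15.0
```

>>> jog_arm([
  [0, 0, 0.01, 0, 0, 0, -1],
  [0, 0, 0.007, 0, 0, 0, -1],
  [0, 0, 0, 0, 0, 0, -1],
  [0, 0, 0, 0, 0, 0, -1],
])

```text
time_s: 18.7
ee_pos: [0.464, 0.2619, 0.0215]
eef_rot: [3.141, -0.0, 1.392]
force: [1.7, -0.1, -1.3]
grip_width: 0.0139
grip_force: 15.0
```

>>> jog_arm([
  [0, 0, 0.002, 0, 0, 0, -1],
  [0, 0, 0.001, 0, 0, 0, -1],
  [0, 0, 0.001, 0, 0, 0, -1],
  [0, 0, 0.001, 0, 0, 0, -1],
  [0, 0, 0, 0, 0, 0, -1],
])

```text
time_s: 19.2
ee_pos: [0.4637, 0.2617, 0.0158]
eef_rot: [-3.141, 0.0, 1.392]
force: [0.7, -0.4, -0.8]
grip_width: 0.0142
grip_force: 15.0
```

>>> jog_arm([
  [0, 0, 0.0007, 0, 0, 0, -1],
  [0, 0, 0.0005, 0, 0, 0, -1],
  [0, 0, 0, 0, 0, 0, -1],
])

```text
time_s: 19.5
ee_pos: [0.4638, 0.2617, 0.0149]
eef_rot: [3.141, -0.0, 1.392]
force: [-0.9, -1.5, 1.7]
grip_width: 0.0137
grip_force: 15.0
```

The lid is down. I release it, rise clear, then rise on to 0.30 m while turning for the pin. The tool x axis should be radial to the pivot, so yaw 3.316, and tool z points down, so that is a negative z turn.

>>> jog_arm([
  [0, 0, 0, 0, 0, 0, -0.6],
  [0, 0, 0, 0, 0, 0, -0.3],
  [0, 0, 0, 0, 0, 0, 0.2],
  [0, 0, 0, 0, 0, 0, 0.2],
])

```text
time_s: 19.9
ee_pos: [0.4637, 0.2617, 0.0147]
eef_rot: [3.142, 0.0, 1.392]
force: [0.3, -0.8, -0.4]
grip_width: 0.0396
grip_force: 0.0
```

>>> jog_arm([
  [0, 0, -0.01, 0, 0, 0, 0.2],
  [0, 0, -0.02, 0, 0, 0, 0.2],
  [0, 0, -0.025, 0, 0, 0, 0.2],
  [0, 0, -0.03, 0, 0, 0, 0.5],
  [0, 0, -0.02, 0, 0, -0.09, 1],
])

```text
time_s: 20.4
ee_pos: [0.4641, 0.2619, 0.1225]
eef_rot: [3.14, -0.001, 1.483]
force: [0.6, -0.2, -0.3]
grip_width: 0.0686
grip_force: 0.0
```

>>> jog_arm([
  [0, 0, -0.02, 0, 0, -0.12, 1],
  [0, 0, -0.02, 0, 0, -0.12, 1],
  [0, 0, -0.02, 0, 0, -0.12, 1],
  [0, 0, -0.02, 0, 0, -0.12, 1],
  [0, 0, -0.02, 0, 0, -0.12, 1],
])

```text
time_s: 20.9
ee_pos: [0.4636, 0.2616, 0.2214]
eef_rot: [3.141, 0.0, 2.087]
force: [0.3, 0.6, -0.3]
grip_width: 0.0938
grip_force: 0.0
```

>>> jog_arm([
  [0, 0, -0.02, 0, 0, -0.12, 1],
  [0, 0, -0.02, 0, 0, -0.12, 1],
  [0, 0, -0.02, 0, 0, -0.12, 1],
  [0, 0, -0.02, 0, 0, -0.12, 1],
  [0, 0, 0, 0, 0, -0.12, 1],
])

```text
time_s: 21.4
ee_pos: [0.4641, 0.2619, 0.3033]
eef_rot: [3.138, 0.003, 2.687]
force: [0.8, -0.6, -0.4]
grip_width: 0.094
grip_force: 0.0
```

>>> jog_arm([
  [0, 0, 0, 0, 0, -0.12, 1],
  [0, 0, 0, 0, 0, -0.12, 1],
  [0, 0, 0, 0, 0, -0.12, 1],
  [0, 0, 0, 0, 0, -0.12, 1],
  [0, 0, 0, 0, 0, -0.12, 1],
])

```text
time_s: 21.9
ee_pos: [0.4635, 0.2616, 0.3006]
eef_rot: [3.141, 0.001, -2.996]
force: [-0.3, 0.1, 0.4]
grip_width: 0.0942
grip_force: 0.0
```

Run:
```python
from h import *
st();print(ctrl.get_obs()["qpos"].round(2))
plan([.5215,-.353,.30],[np.pi,0,3.316],20)
# pad & pivot from pre-move, lens frame check
im=ctrl.camera("top");cv2.imwrite("pics/top2.png",im[:,:,::-1])
```

```text
21.9 [0.4635 0.2616 0.3006] [ 3.141e+00  1.000e-03 -2.996e+00] [-0.3  0.1  0.4] 0.0942 0.0
[ 0.45  0.2   1.42  0.    1.52 -1.27]
20 rows: [0.002, -0.0308, 0.0, 0.0, 0.0, -0.0014]
```

>>> jog_arm([
  [0.001, -0.0154, 0, 0, 0, 0, 1],
  [0.002, -0.0308, 0, 0, 0, 0, 1],
  [0.002, -0.0308, 0, 0, 0, 0, 1],
  [0.002, -0.0308, 0, 0, 0, 0, 1],
  [0.002, -0.0308, 0, 0, 0, 0, 1],
])

```text
time_s: 22.45
ee_pos: [0.4739, 0.1211, 0.3002]
eef_rot: [-3.141, 0.0, -3.005]
force: [0.4, -0.4, 0.7]
grip_width: 0.0944
grip_force: 0.0
```

>>> jog_arm([
  [0.002, -0.0308, 0, 0, 0, 0, 1],
  [0.002, -0.0308, 0, 0, 0, 0, 1],
  [0.002, -0.0308, 0, 0, 0, 0, 1],
  [0.002, -0.0308, 0, 0, 0, 0, 1],
  [0.002, -0.0308, 0, 0, 0, 0, 1],
])

```text
time_s: 22.95
ee_pos: [0.4853, -0.0327, 0.3002]
eef_rot: [-3.141, 0.0, -3.005]
force: [0.1, 0.3, 0.4]
grip_width: 0.0941
grip_force: 0.0
```

>>> jog_arm([
  [0.002, -0.0308, 0, 0, 0, 0, 1],
  [0.002, -0.0308, 0, 0, 0, 0, 1],
  [0.002, -0.0308, 0, 0, 0, 0, 1],
  [0.002, -0.0308, 0, 0, 0, 0, 1],
  [0.002, -0.0308, 0, 0, 0, 0, 1],
])

```text
time_s: 23.45
ee_pos: [0.4968, -0.1866, 0.3002]
eef_rot: [-3.141, 0.0, -3.005]
force: [0.1, 0.1, -0.2]
grip_width: 0.094
grip_force: 0.0
```

>>> jog_arm([
  [0.002, -0.0308, 0, 0, 0, 0, 1],
  [0.002, -0.0308, 0, 0, 0, 0, 1],
  [0.002, -0.0308, 0, 0, 0, 0, 1],
  [0.002, -0.0308, 0, 0, 0, 0, 1],
  [0.002, -0.0308, 0, 0, 0, 0, 1],
])

```text
time_s: 23.95
ee_pos: [0.5083, -0.3404, 0.3003]
eef_rot: [-3.141, 0.0, -3.005]
force: [0.2, 0.3, -0.1]
grip_width: 0.0939
grip_force: 0.0
```

>>> jog_arm([
  [0.001, -0.0154, 0, 0, 0, 0, 1],
  [0, 0, 0, 0, 0, -0.02, 1],
  [0, 0, 0, 0, 0, 0, 1],
])

```text
time_s: 24.25
ee_pos: [0.5099, -0.3538, 0.2999]
eef_rot: [3.141, -0.0, -2.982]
force: [0.8, 1.0, 1.0]
grip_width: 0.0942
grip_force: 0.0
```

Run:
```python
from h import *
st();print(ctrl.get_obs()["qpos"].round(2))
im=ctrl.camera("side")[:,:,::-1].copy();cv2.imwrite("pics/side2.png",im)
t=cv2.imread("pics/top2.png")
P=np.zeros((600,800,3),np.uint8)
P[:,:440]=cv2.resize(im[235:435,340:487],(440,600),interpolation=cv2.INTER_CUBIC)
P[:480,440:]=cv2.resize(t[150:310,290:410],(360,480),interpolation=cv2.INTER_CUBIC);cv2.imwrite("pics/c7.png",P)
plan([.5215,-.353,.221],[np.pi,0,3.31],5)
# circle fit of the case on pad in full top view not needed
```

```text
24.25 [ 0.5099 -0.3538  0.2999] [ 3.141 -0.    -2.982] [0.8 1.  1. ] 0.0942 0.0
[-0.67  0.42  1.15  0.    1.58 -2.4 ]
5 rows: [-0.0022, -0.0003, 0.0158, -0.0, 0.0, -0.0017]
```

View pics/c7.png

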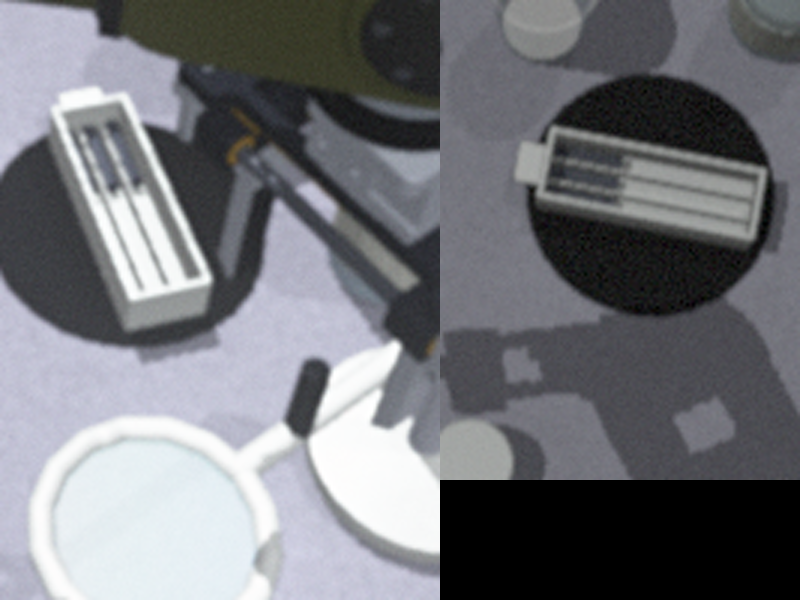

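Side crop: the pin top is at (315,365) and unmoved. Top crop: the open case is centred at about (653,184) on the pad with all three rollers at the tab end, x 550–630. I descend over the pin.

>>> jog_arm([
  [-0.0055, -0.0007, 0, 0, 0, 0, 1],
  [-0.0055, -0.0007, 0.01, 0, 0, 0, 1],
  [0, 0, 0.02, 0, 0, 0, 1],
  [0, 0, 0.02, 0, 0, 0, 1],
  [0, 0, 0.02, 0, 0, 0, 1],
])

```text
time_s: 24.8
ee_pos: [0.522, -0.3527, 0.2282]
eef_rot: [3.141, -0.0, -2.98]
force: [-0.6, -0.2, -0.8]
grip_width: 0.094
grip_force: 0.0
```

>>> jog_arm([
  [0, 0, 0.009, 0, 0, 0, 1],
  [0, 0, 0, 0, 0, 0, 0.4],
  [0, 0, 0, 0, 0, 0, 0.1],
  [0, 0, 0, 0, 0, 0, -0.2],
  [0, 0, 0, 0, 0, 0, -0.4],
], squeeze=8)

```text
time_s: 25.3
ee_pos: [0.5218, -0.3536, 0.2216]
eef_rot: [-3.141, 0.001, -2.981]
force: [-0.7, -0.3, -0.4]
grip_width: 0.0652
grip_force: 0.0
```

>>> jog_arm([
  [0, 0, 0, 0, 0, 0, -0.5],
  [0, 0, 0, 0, 0, 0, -0.5],
  [0, 0, 0, 0, 0, 0, -1],
  [0, 0, 0, 0, 0, 0, -1],
  [0, 0, 0, 0, 0, 0, -1],
], squeeze=8)

```text
time_s: 25.8
ee_pos: [0.5216, -0.3534, 0.2208]
eef_rot: [-3.142, -0.0, -2.981]
force: [-1.0, -0.2, 0.9]
grip_width: 0.0252
grip_force: 0.0
```

Run:
```python
from h import *
st();c=atz("top",(361,211.3),.043);print("case",c)
pv=np.array([.678,-.3255]);o=ctrl.get_obs();p=o["ee_pos"][:2]
print("r",np.linalg.norm(p-pv))
e=c-pv;print("case r",np.linalg.norm(e),np.degrees(np.arctan2(e[1],e[0])),np.degrees(np.arctan2(*(p-pv)[::-1])))
```

```text
25.8 [ 0.5216 -0.3534  0.2208] [-3.142 -0.    -2.981] [-1.  -0.2  0.9] 0.0252 0.0
case [ 0.59470118 -0.07744041]
r 0.1588789784361847
case r 0.2616720397303908 108.56213683742999 -169.86794217892972
```

>>> jog_arm([
  [0, 0, 0, 0, 0, 0, -1],
  [0, 0, 0, 0, 0, 0, -1],
  [0, 0, 0, 0, 0, 0, -1],
  [0, 0, 0, 0, 0, 0, -1],
], squeeze=10)

```text
time_s: 26.2
ee_pos: [0.5216, -0.3534, 0.2207]
eef_rot: [3.141, -0.0, -2.981]
force: [-0.8, 1.2, 0.6]
grip_width: 0.0153
grip_force: 10.0
```

Run:
```python
from h import *
st();o=ctrl.get_obs()
pv=np.array([.678,-.3255]);p=o["ee_pos"];R=Ro.from_rotvec([0,0,-1.42])
q=pv+R.apply(np.r_[p[:2]-pv,0])[:2]
print(q);plan([*q,.221],(R*Ro.from_euler("xyz",o["eef_rot"])).as_euler("xyz"),20)
```

```text
26.2 [ 0.5216 -0.3534  0.2207] [ 3.141 -0.    -2.981] [-0.8  1.2  0.6] 0.0153 10.0
[ 0.62694192 -0.17503793]
20 rows: [-0.0002, 0.0113, -0.0, -0.0, -0.0, 0.071]
```

>>> jog_arm([
  [-0.0001, 0.0057, 0, 0, 0, 0.0355, -1],
  [-0.0002, 0.0113, 0, 0, 0, 0.071, -1],
  [-0.0002, 0.0113, 0, 0, 0, 0.071, -1],
  [-0.0002, 0.0113, 0, 0, 0, 0.071, -1],
])

```text
time_s: 26.6
ee_pos: [0.519, -0.314, 0.2207]
eef_rot: [-3.141, -0.001, 3.05]
force: [-1.2, -1.7, -1.4]
grip_width: 0.0157
grip_force: 10.0
```

>>> jog_arm([
  [-0.0002, 0.0113, 0, 0, 0, 0.071, -1],
  [-0.0002, 0.0113, 0, 0, 0, 0.071, -1],
  [-0.0002, 0.0113, 0, 0, 0, 0.071, -1],
  [-0.0002, 0.0113, 0, 0, 0, 0.071, -1],
])

```text
time_s: 27.0
ee_pos: [0.5279, -0.2697, 0.2207]
eef_rot: [-3.141, -0.003, 2.766]
force: [-8.6, 1.3, 1.4]
grip_width: 0.0157
grip_force: 10.0
```

Run:
```python
from h import *
st();o=ctrl.get_obs();d=o["ee_pos"][:2]-[.678,-.3255];print(np.linalg.norm(d),np.degrees(np.arctan2(d[1],d[0])))
```

```text
27.0 [ 0.5279 -0.2697  0.2207] [-3.141e+00 -3.000e-03  2.766e+00] [-8.6  1.3  1.4] 0.0157 10.0
0.16009712159045925 159.59967707894592
```

>>> jog_arm([
  [-0.0002, 0.0113, 0, 0, 0, 0.071, -1],
  [-0.0002, 0.0113, 0, 0, 0, 0.071, -1],
  [-0.0002, 0.0113, 0, 0, 0, 0.071, -1],
  [-0.0002, 0.0113, 0, 0, 0, 0.071, -1],
])

```text
time_s: 27.4
ee_pos: [0.5495, -0.2295, 0.2206]
eef_rot: [-3.141, -0.003, 2.483]
force: [-10.0, 4.2, 3.1]
grip_width: 0.0156
grip_force: 10.0
```

>>> jog_arm([
  [-0.0002, 0.0113, 0, 0, 0, 0.071, -1],
  [-0.0002, 0.0113, 0, 0, 0, 0.071, -1],
  [-0.0002, 0.0113, 0, 0, 0, 0.071, -1],
  [-0.0002, 0.0113, 0, 0, 0, 0.071, -1],
])

```text
time_s: 27.8
ee_pos: [0.5816, -0.197, 0.2206]
eef_rot: [-3.14, -0.003, 2.199]
force: [-8.2, 6.6, 2.8]
grip_width: 0.0157
grip_force: 10.0
```

>>> jog_arm([
  [-0.0002, 0.0113, 0, 0, 0, 0.071, -1],
  [-0.0002, 0.0113, 0, 0, 0, 0.071, -1],
  [-0.0002, 0.0113, 0, 0, 0, 0.071, -1],
  [-0.0001, 0.0068, 0, 0, 0, 0.042, -1],
  [0, 0, 0, 0, 0, 0, -1],
])

```text
time_s: 28.3
ee_pos: [0.6178, -0.1761, 0.2206]
eef_rot: [3.141, -0.003, 1.947]
force: [-3.5, 11.8, 1.7]
grip_width: 0.0158
grip_force: 10.0
```

Run:
```python
from h import *
st();o=ctrl.get_obs();d=o["ee_pos"][:2]-[.678,-.3255];print(np.linalg.norm(d),np.degrees(np.arctan2(d[1],d[0])),o["qpos"].round(2))
for n in("top","side"):cv2.imwrite(f"pics/{n}3.png",ctrl.camera(n)[:,:,::-1])
```

```text
28.3 [ 0.6178 -0.1761  0.2206] [ 3.141e+00 -3.000e-03  1.947e+00] [-3.5 11.8  1.7] 0.0158 10.0
0.16105027959134197 111.93679603294976 [-0.34  0.5   1.21  0.    1.44 -0.71]
```

>>> jog_arm([
  [-0.0002, 0.006, 0, 0, 0, 0.037, -1],
  [-0.0001, 0.0035, 0, 0, 0, 0.022, -1],
  [0, 0, 0, 0, 0, 0, -1],
  [0, 0, 0, 0, 0, 0, -1],
])

```text
time_s: 28.8
ee_pos: [0.6265, -0.1733, 0.2206]
eef_rot: [3.141, -0.003, 1.889]
force: [-1.8, 11.6, 0.5]
grip_width: 0.0159
grip_force: 10.0
```

>>> jog_arm([
  [0, 0, 0, 0, 0, 0, -0.5],
  [0, 0, 0, 0, 0, 0, -0.2],
  [0, 0, 0, 0, 0, 0, 0],
  [0, 0, 0, 0, 0, 0, 0],
])

```text
time_s: 29.2
ee_pos: [0.6264, -0.1753, 0.2208]
eef_rot: [-3.142, 0.0, 1.888]
force: [0.4, -0.1, -0.2]
grip_width: 0.044
grip_force: 0.0
```

>>> jog_arm([
  [0, 0, -0.01, 0, 0, 0, 0],
  [0, 0, -0.02, 0, 0, 0, 0],
  [0, 0, -0.025, 0, 0, 0, 0],
  [0, 0, -0.025, 0, 0, 0, 0],
  [0, 0, -0.02, 0, 0, 0, 0],
])

```text
time_s: 29.7
ee_pos: [0.6264, -0.1751, 0.3233]
eef_rot: [3.14, 0.001, 1.888]
force: [-0.7, 0.2, -0.4]
grip_width: 0.0472
grip_force: 0.0
```

Run:
```python
from h import *
st()
for n in("top","side"):
    im=ctrl.camera(n)[:,:,::-1].copy();cv2.imwrite(f"pics/{n}4.png",im)
    e=proj(n,(.596,-.078,.2));d=proj(n,(.596,-.078+.065,.2));r=np.linalg.norm(d-e)
    x0,y0=(e-80).astype(int).clip(0)
    g=cv2.resize(cv2.cvtColor(im,6)[y0:y0+160,x0:x0+160],None,fx=4,fy=4,interpolation=2)
    c=cv2.HoughCircles(cv2.GaussianBlur(g,(9,9),0),cv2.HOUGH_GRADIENT,1.5,30,param1=80,param2=30,minRadius=int(r*3.0),maxRadius=int(r*4.5))
    print(n,e,r); 
    if c is not None:
        for k in c[0][:4]: q=k[:2]/4+[x0,y0];print(q,k[2]/4,atz(n,q,.2))
```

```text
29.7 [ 0.6264 -0.1751  0.3233] [3.140e+00 1.000e-03 1.888e+00] [-0.7  0.2 -0.4] 0.0472 0.0
top [367.41494928 194.51706165] 29.77106384557424
[368.5625 196.3125] 29.2625 [ 0.59201677 -0.08051893]
[352.4375 204.1875] 27.4625 [ 0.57357677 -0.04546636]
side [389.67543455 250.98979972] 26.591213982411443
[363.9375 310.0625] 28.7125 [ 0.48084023 -0.18305817]
[404.4375 314.1875] 23.6875 [ 0.54140976 -0.22099714]
[400.6875 303.6875] 24.55 [ 0.54756056 -0.19835782]
[392.8125 287.5625] 24.1375 [ 0.55388815 -0.1603597 ]
```

>>> jog_arm([
  [-0.016, -0.0315, 0, 0, 0, 0, 0],
  [-0.016, -0.0315, 0, 0, 0, 0, 0],
  [-0.016, -0.0315, 0, 0, 0, 0, 0],
  [-0.016, -0.0315, 0, 0, 0, 0, 0],
  [-0.016, -0.0315, 0, 0, 0, 0, 0],
])

```text
time_s: 30.3
ee_pos: [0.5004, -0.3009, 0.3198]
eef_rot: [-3.141, -0.001, 1.888]
force: [-0.4, 0.1, -0.3]
grip_width: 0.0469
grip_force: 0.0
```

>>> jog_arm([
  [-0.016, -0.0315, 0, 0, 0, 0, 0],
  [-0.016, -0.0315, 0, 0, 0, 0, 0],
  [-0.016, -0.0315, 0, 0, 0, 0, 0],
  [0, 0, 0, 0, 0, 0, 0],
  [0, 0, 0, 0, 0, 0, 0],
])

```text
time_s: 30.8
ee_pos: [0.4265, -0.3753, 0.3201]
eef_rot: [-3.141, -0.001, 1.886]
force: [0.4, -0.4, 0.7]
grip_width: 0.0473
grip_force: 0.0
```

Run:
```python
from h import *
st()
n="top"
im=ctrl.camera(n)[:,:,::-1].copy();cv2.imwrite(f"pics/{n}5.png",im);cv2.imwrite("pics/side5.png",ctrl.camera("side")[:,:,::-1])
e=proj(n,(.596,-.078,.2));x0,y0=(e-60).astype(int)
g=cv2.resize(cv2.cvtColor(im,6)[y0:y0+120,x0:x0+120],None,fx=4,fy=4,interpolation=2)
for p2 in(20,30,45):
    c=cv2.HoughCircles(cv2.GaussianBlur(g,(9,9),0),cv2.HOUGH_GRADIENT,1.5,20,param1=80,param2=p2,minRadius=96,maxRadius=134)
    if c is not None:
        for k in c[0][:3]: q=k[:2]/4+[x0,y0];print(p2,q,k[2]/4,atz(n,q,.2))
# bright ring ellipse fit over the pad: bright pixels
m=(cv2.cvtColor(im,6)>165).astype(np.uint8)
print("exp",e, "bystanders diff:")
d=cv2.absdiff(cv2.cvtColor(im,6),cv2.imread("pics/top0.png",0))
for k,(x,y) in dict(jar=(300,303),cap=(274,165),beaker=(325,150),bottle=(405,145),base=(445,190),driver=(432,344),red=(203,362),lid=(205,265)).items():
    print(k,d[y-12:y+12,x-12:x+12].mean().round(1))
```

```text
30.8 [ 0.4265 -0.3753  0.3201] [-3.141e+00 -1.000e-03  1.886e+00] [ 0.4 -0.4  0.7] 0.0473 0.0
20 [368.6875 197.1875] 28.6875 [ 0.59005601 -0.08079758]
20 [354.0625 220.8125] 32.025 [ 0.5366846  -0.04928335]
20 [363.8125 195.3125] 24.45 [ 0.59403376 -0.07013864]
30 [368.6875 197.1875] 28.6875 [ 0.59005601 -0.08079758]
exp [367.41494928 194.51706165] bystanders diff:
jar 5.9
cap 5.6
beaker 5.1
bottle 4.8
base 7.8
driver 24.8
red 8.4
lid 14.0
```

Run:
```python
from h import *
from scipy.ndimage import map_coordinates as mc
a=np.linspace(0,2*np.pi,120)
def ring(g,n,x,y,r,z):
    X=np.c_[x+r*np.cos(a),y+r*np.sin(a),0*a+z,0*a+1]@PM(n).T
    return np.median(mc(g,[X[:,1]/X[:,2],X[:,0]/X[:,2]],order=1))
for n,f,c0 in(("top","top0",(.424,-.370)),("top","top5",(.593,-.079)),("side","side0",(.424,-.370)),("side","side5",(.593,-.079))):
    g=cv2.imread(f"pics/{f}.png",0).astype(float)
    best=max((sum(ring(g,n,c0[0]+i*.001,c0[1]+j*.001,r,.2) for r in(.058,.060,.062))-ring(g,n,c0[0]+i*.001,c0[1]+j*.001,.072,.2)-ring(g,n,c0[0]+i*.001,c0[1]+j*.001,.048,.2),i,j) for i in range(-14,15) for j in range(-14,15))
    print(f,best[0].round(1),c0[0]+best[1]*.001,c0[1]+best[2]*.001)
```

```text
Traceback (most recent call last):
  File "h.py", line 4, in PM
    m=ctrl.camera_model(n);R=cv2.Rodrigues(m["rvec"])[0]
ValueError: time passes only in moves, steps and waits
```

Run:
```python
from h import *
from scipy.ndimage import map_coordinates as mc
a=np.linspace(0,2*np.pi,120)
try: M={n:PM(n) for n in("top","side")}
except ValueError as ex:
    def pm(K,r,t): return np.array([[K[0],0,K[1]],[0,K[0],K[2]],[0,0,1]])@np.c_[cv2.Rodrigues(np.array(r))[0],t]
    M=dict(top=pm((580.46847,317.59637,234.96073),[2.14980046,-2.10645906,.20997718],[.01687411,.53267755,1.35228288]),
      side=pm((518.27202,320.83496,242.0768),[2.32599335,-.51727262,.22651437],[-.43891555,.2845173,1.02966598]))
def ring(g,n,x,y,r,z):
    X=np.c_[x+r*np.cos(a),y+r*np.sin(a),0*a+z,0*a+1]@M[n].T
    return np.median(mc(g,[X[:,1]/X[:,2],X[:,0]/X[:,2]],order=1))
for n,f,c0 in(("top","top0",(.424,-.370)),("top","top5",(.593,-.079)),("side","side0",(.424,-.370)),("side","side5",(.593,-.079))):
    g=cv2.imread(f"pics/{f}.png",0).astype(float)
    s=lambda x,y:sum(ring(g,n,x,y,r,.2) for r in(.058,.060,.062))-ring(g,n,x,y,.072,.2)-ring(g,n,x,y,.048,.2)
    b=max((s(c0[0]+i*.001,c0[1]+j*.001),i,j) for i in range(-14,15) for j in range(-14,15))
    print(f,b[0].round(1),c0[0]+b[1]*.001,c0[1]+b[2]*.001)
```

```text
top0 207.0 0.426 -0.371
top5 262.9 0.588 -0.081
side0 314.9 0.43 -0.363
side5 62.4 0.595 -0.065
```

The lens measures within about 5 mm of the case's middle. The lid went down at the height it should have when flat. The regions around the jar, cap, beaker and bottle are unchanged, and the robot is clear, so I hand in.

```bash
python3 -c "
from station import ctrl
print(ctrl.hand_in())"
```

```text
the job is handed in; nothing more can be done
None
```

I handed the job in at about 31 s: rollers gathered at the tab end, case open and level in the middle of the pad, lid flat on the bench clear of it, and lens about 5 mm off the case's middle; no verdict came back, and the lid's final pose was confirmed only by contact force and height, not by a picture.

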